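# Switch on the fume extraction and hold its sprung gate half open

## Robot

A 6-joint arm with a two-finger parallel gripper is mounted at the origin on the work surface. World frame = base frame: x ahead of the robot, y to its left, z up, the work surface at z = 0. Lengths are in mm, angles in degrees, forces in N, time in s.
With the tool pointing down it reaches from about 300 to 850 mm from the base axis. Payload 4.2 kg.
Tool frame: the origin (TCP) lies at the very end of the fingers, on their centre line; the grasp point (between the pads) lies 19 mm behind it (hold_point_z is the z of the grasp point in the tool frame, in mm); z points along the fingers, y is the direction in which the jaws open and shut (so a half turn about z gives the same grasp; the last joint's range is limited). The gripper opens to 91 mm and grips with 3 to 60 N. Pads are 32 mm wide; open, the fingers measure 118 mm over their backs; the gripper's body (76 mm by 178 mm) begins 60 mm behind the grasp point.
Start: joints at [-69.958, 18.312, 89.639, -0, 72.044, -1.146], TCP at [207.826, -536.145, 213.976] pointing down, gripper open.
Joint ranges: [-177.97, 177.97], [-48.28, 115.42], [12.27, 149.76], [-77.06, 257.06], [2.81, 150.46], [-146.56, 146.56]. Speed limits (degrees/s): [147.25, 147.25, 180, 180, 180, 180].

## Interface

Orientations are given as [roll, pitch, yaw] about the fixed x, y, z axes, in that order (R = Rz(yaw) Ry(pitch) Rx(roll)).
In Python, from workcell import state, grab_frame, job_done, hold_point_z gives the robot as it stands. The module is installed in compiled form; this text tells all that it offers.
- The arm moves only by the shell command python3 -m creep 'ROWS' [FORCE]. ROWS is JSON, a list of rows, each a list of 7 numbers: the closure, from 0 (fully open) to 1 (shut), then the shift along the tool's x, y, z in mm, then the turn, a rotation vector about the tool's x, y, z in degrees. A call has 1 to 5 rows; each row shifts and turns the commanded pose from where the row before left it, along the tool's axes as they then stand; what a row does not reach is not made up. A row lasts 1/8 s, in which the tool goes at most 62.5 mm and 10.7 degrees, less where a joint would pass 70% of its speed; a pose out of reach is approached as far as the arm can. A call is refused whole if a number of a shift passes 62.5 or a number of a turn 10.7, either way. A call with a gripper value outside its range is refused whole. The fingers move at their own pace and stop on an object; FORCE is the grip in N (left out, the last holds). Time passes only in rows, so rows that do not move let the fingers close. It gives the time, the measured TCP pose, the force and the opening at its end, in the units of the state.
- state(): the state, without advancing time (a new reading comes with each control period).
- grab_frame(name): name is "scene" or "top"; returns a dict with "frame" (480x640x3 uint8, red, green, blue), "fx", "fy", "cx", "cy" (pixels), "view" (4x4, takes a point from world to camera coordinates). Camera axes: x right, y down, z forward; pixel columns grow to the right and rows downward; lengths in mm; the calibration is good to about 2 mm. A picture is of the moment at which its call begins. There is no depth.
- job_done(): hands the job in, once; it reports no verdict.
The state is a dict: "time_s": time; "qpos": joint angles; "qvel": joint speeds; "effort": joint torques, N m; "ee_pos": TCP position; "ee_rot": TCP orientation; "force": force on the tool from outside, world axes, zero at the start; "torque": the same for the moment, N m; "gripper_width": finger opening in mm.
Only numpy, scipy, OpenCV 4.12 (cv2) and the standard library are available. Lean on these libraries where they do the work, as an engineer would, in place of code of your own. Each camera call takes 0.05 s, during which the arm holds its last target.

## Task

Switch on the fume extraction: turn the rotary switch on top of the extraction box clockwise until it clicks over past its detent. Then slide the gate by its upright handle, against its spring, to half of its travel, where the handle is level with the small index block beside the rail, and keep it there: finish still holding the gate half open, because it snaps shut if let go. Leave the tin, the hammer and the steel bracket where they are.

Things in the scene. Friction and masses are not known exactly. Their poses are not given: they have to be found in the camera images.
- hood: Fixed grey steel box, 240 (x) x 300 (y) x 90 mm high, its place and yaw vary; origin at the centre of its underside, z up, x away from the robot at yaw 0. On its top: a round 80 mm intake at (30, -50) mm under the slide gate; guide rails 10 mm high along y at x = -31 and 91 mm; rotary switch at (-65, 58) mm; a tin near (-80, -115) mm. A 76 mm duct leaves its +x side.
- gate (a joint): Travel of the slide gate in m: 0 shut, 0.08 fully open, half 0.04; it opens along the box's +y. A flat steel plate 110 x 120 x 4 mm with an upright handle. A spring pulls it shut: 4 N when shut, 12 N at half, 20 N fully open, plus about 0.5 N friction; it closes when let go.
- gate_handle (a point): Grip point of the gate's handle, moving with the gate; axes parallel to the box's (y opens). An upright dark steel tab 36 mm wide (x), 12 mm thick (y); its top is 18.5 mm above this point, the plate's top 27.5 mm below, the rails' tops 22 mm below. Pinch from above along y. Shut, it is at (45, -5, 122) mm in the box's frame.
- half_mark (a point): Centre of the top of a small fixed steel index block (12 x 14 mm, 16 mm high) on the box just outside the +x guide rail, at (99.5, 35, 106) mm in the box's frame. At half travel the handle's centre is level with it along the box's y.
- switch (a joint): Angle of the rotary switch in rad: 0 off, 1.2 on, with a stop at each. It grows clockwise seen from above. A detent resists with up to about 0.15 N m until half way (0.6), then the knob snaps on to 1.2 by itself. It stays at either end when let go.
- switch_grip (a point): Grip point on the switch knob's vertical axis, at (-65, 58, 129) mm in the box's frame. x runs along the upright black grip bar, 46 mm long (x), 14 mm thick (y), its top 15 mm above this point, and turns with it; z is up. 21 mm below this point is the top of a hub of 20 mm radius. The bar lies at -45 deg in the box's frame when off, at -114 deg when on.
- tin: Bystander: small metal tin, 40 mm diameter, 45 mm high, standing on the box's top; origin at the centre of its underside.
- hammer: Bystander: hammer 280 mm long lying on the bench on the box's -y side; origin near the middle of its length.
- bracket: Bystander: rusty steel angle offcut, 90 x 50 x 50 mm, on the bench on the box's +y side; origin at the centre of its underside.

How it is judged:
By the outcome, as a careful person would: the job done as asked, in the order asked, and still so for the second after the job is handed in, while the arm keeps its last pose, push and grip.
It also fails if it takes over 48 s, if anything falls off the work surface, if the arm or the gripper's body presses on something with over 40 N, if the wrist force passes 120 N, or if a joint passes its speed limit or range.

## Working session

There is one attempt and no reset: what is moved stays moved. The work goes in short steps, Python scripts to look and compute and a shell command to move; the robot and the scene stay as the last step left them, time stands still between calls to the robot, and variables do not carry over. Pictures are saved under pics/ and viewed, and the job is handed in when it is done.

```bash
mkdir -p pics
python3 - <<'E'
from workcell import *
import cv2
print(state(), hold_point_z)
for n in("scene","top"):
    f=grab_frame(n); cv2.imwrite(f"pics/{n}0.png",f["frame"][:,:,::-1]); print(n,f["fx"],f["fy"],f["cx"],f["cy"],f["view"])
E
```

```text
{'time_s': 0.0, 'qpos': array([-6.99606601e+01,  1.83514888e+01,  8.97082389e+01, -5.24058351e-05,
        7.20436661e+01, -1.14749840e+00]), 'qvel': array([ 0.01331036, -0.0181805 ,  0.04808936, -0.01238008, -0.01647197,
        0.01001625]), 'effort': array([ 1.31067907e-03, -4.12454760e+01, -2.31971633e+01,  7.29141897e-02,
        4.56155010e-02, -1.34737538e-04]), 'ee_pos': array([ 207.61796952, -535.64974995,  213.10939581]), 'ee_rot': array([-1.79896626e+02, -2.02077877e-03,  2.11868527e+01]), 'force': array([ 0.00899502, -0.59894475,  0.53978405]), 'torque': array([ 0.02092736, -0.0288471 , -0.04826304]), 'gripper_width': 91.1136609008621} -18.8
scene 605.376071402261 605.376071402261 321.1709384682524 240.7640857267753 [[-2.42955734e-01  9.69921370e-01 -1.50015680e-02  1.02103613e+02]
 [ 5.46768159e-01  1.24153094e-01 -8.28028133e-01 -2.42673556e+02]
 [-8.01259690e-01 -2.09376562e-01 -5.60485828e-01  1.68099473e+03]
 [ 0.00000000e+00  0.00000000e+00  0.00000000e+00  1.00000000e+00]]
top 476.0885653801655 476.0885653801655 324.47685926572865 231.95366143034303 [[ 1.45416134e-02 -9.99738617e-01  1.76419463e-02  2.38510663e+01]
 [-9.95202247e-01 -1.61783856e-02 -9.64922144e-02  5.77833720e+02]
 [ 9.67524112e-02 -1.61541521e-02 -9.95177378e-01  9.43670790e+02]
 [ 0.00000000e+00  0.00000000e+00  0.00000000e+00  1.00000000e+00]]
```

View pics/scene0.png

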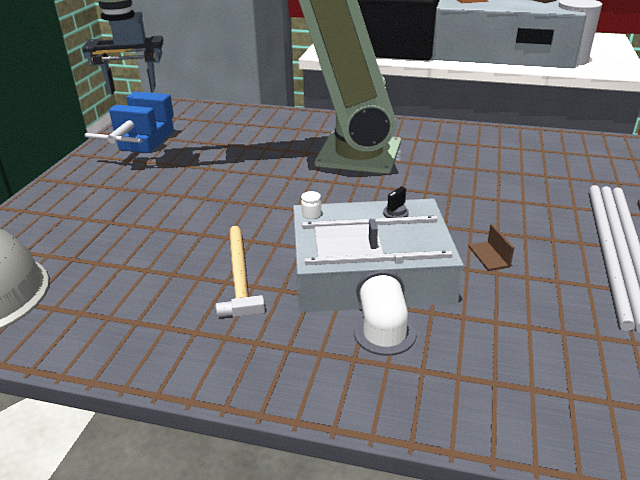

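View pics/top0.png

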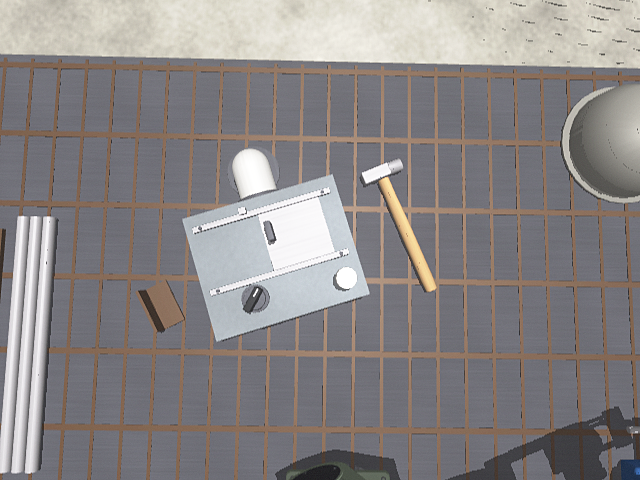

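The top view shows the box with corners at about (183,217), (333,175), (369,294) and (216,341). The switch is at (255,298), the handle at (269,231), the tin at (345,278) and the index block at (242,211). I'll enlarge both views to read these more closely.

Run:
```python
import cv2
a=cv2.imread("pics/top0.png")[165:350,175:380]; cv2.imwrite("pics/topc.png",cv2.resize(a,None,fx=3.2,fy=3.2,interpolation=cv2.INTER_CUBIC)[:600])
a=cv2.imread("pics/scene0.png")[180:320,280:470]; cv2.imwrite("pics/scenec.png",cv2.resize(a,None,fx=4,fy=4,interpolation=cv2.INTER_CUBIC))
```

```text
(no output)
```

View pics/topc.png

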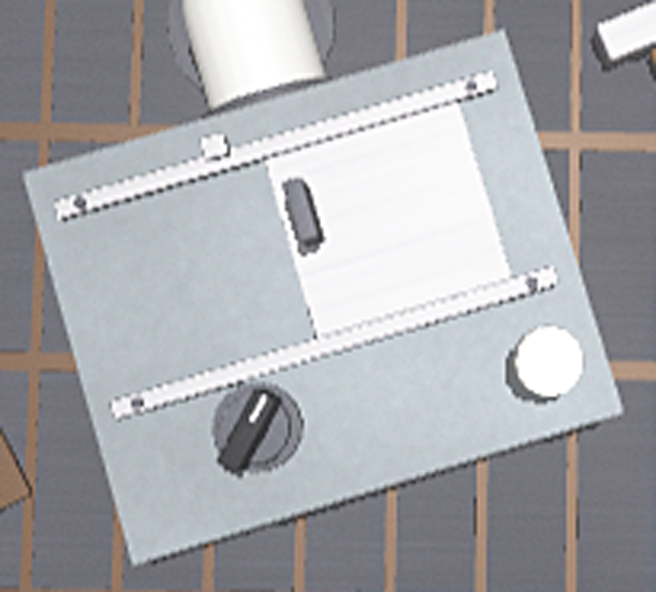

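View pics/scenec.png

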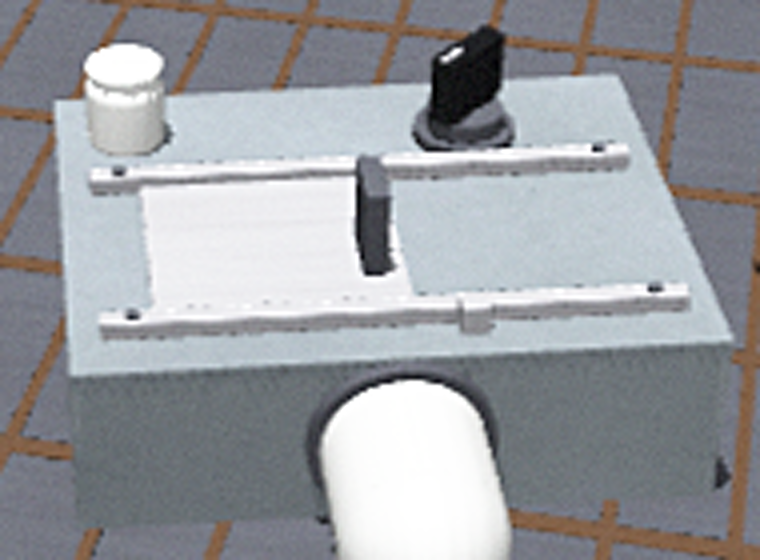

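```bash
cat > h.py <<'E'
import numpy as np, cv2
from workcell import *
from scipy.optimize import least_squares
def proj(f,P):
    P=np.atleast_2d(P); c=P@f["view"][:3,:3].T+f["view"][:3,3]
    return np.c_[f["fx"]*c[:,0]/c[:,2]+f["cx"],f["fy"]*c[:,1]/c[:,2]+f["cy"]]
def box2w(p,b):
    p=np.atleast_2d(p).astype(float); c,s=np.cos(p[0,0]*0+b[2]),np.sin(b[2])
    return np.c_[b[0]+c*p[:,0]-s*p[:,1], b[1]+s*p[:,0]+c*p[:,1], p[:,2]]
E
python3 - <<'E'
from h import *
import json
T=grab_frame("top");S=grab_frame("scene")
co=[[120,150,90],[120,-150,90],[-120,-150,90],[-120,150,90],[99.5,35,106],[-65,58,144]]
tp=np.array([[25,174],[503,31],[621,410],[135,564],[217,142],[249,427]])/3.2+[175,165]-.35
sp=np.array([[733,340],[72,376],[55,101],[617,77],[475,300],[467,54-5]])/4+[280,180]-.4
def r(b,m): 
    o=[]
    if m&1:o.append((proj(T,box2w(co,b))-tp)[:5])
    if m&2:o.append((proj(S,box2w(co,b))-sp)[:6])
    return np.concatenate(o).ravel()
for m in(1,2,3):
    s=least_squares(r,[500,50,.2],args=(m,),x_scale=[10,10,.1]); b=s.x
    print(b[:2],np.degrees(b[2]),np.round(s.fun.reshape(-1,2),1).tolist())
json.dump(list(b),open("box.json","w"))
for n,p in dict(sw=[-65,58,129],h0=[45,-5,122],hh=[45,35,122],tin=[-80,-115,135]).items():
    w=box2w(p,b)[0]; print(n,w.round(1),proj(T,w).round(1),proj(S,w).round(1))
E
```

```text
[524.75128019 125.98694557] 17.900003160349762 [[-0.6, -0.6], [0.5, -0.8], [1.1, 0.4], [-0.4, 0.0], [-0.7, 1.0]]
[522.2219682 128.5868319] 17.90665882854336 [[0.3, 0.4], [-0.6, 0.2], [-0.2, 0.3], [-0.1, -0.4], [0.1, -0.1], [0.4, -0.9]]
[523.96926075 127.46730648] 17.887624208440787 [[-1.3, -0.2], [-0.2, -0.4], [0.3, 0.8], [-1.3, 0.4], [-1.5, 1.4], [-0.4, 0.9], [-1.5, 0.6], [-0.9, 0.6], [-0.7, -0.0], [-0.6, 0.4], [-0.2, -0.5]]
sw [444.3 162.7 129. ] [[252.1 299.1]] [[395.7 197.9]]
h0 [568.3 136.5 122. ] [[268.9 231. ]] [[371.9 232.2]]
hh [556.  174.6 122. ] [[247.9 237.3]] [[393.2 231.1]]
tin [483.2  -6.5 135. ] [[346.6 278.7]] [[309.4 195.5]]
```

The box fits at (524, 127.5) with yaw 17.9°, and residuals are about 1 px in both views. That puts the switch at (444, 163). I'll move over it high first.

```bash
python3 -m creep '[[0,39,-47,0,0,0,0],[0,39,-47,0,0,0,0],[0,39,-47,0,0,0,0],[0,39,-47,0,0,0,0],[0,39,-47,0,0,0,0]]' 30
python3 -m creep '[[0,39,-47,0,0,0,-10],[0,48,-38,0,0,0,-10],[0,53,-30,0,0,0,-10],[0,57,-20,0,0,0,-10],[0,60,-10,0,0,0,-10]]'
python3 -m creep '[[0,0,0,0,0,0,-10],[0,0,0,0,0,0,-10],[0,0,0,0,0,0,-10],[0,0,0,0,0,0,-10],[0,0,0,0,0,0,-10]]'
```

```text
time_s: 0.82
ee_pos: [304.9, -244.7, 214.0]
ee_rot: [180.0, -0.0, 21.1]
force: [1.0, -0.3, 0.4]
gripper_width: 91.4
time_s: 1.45
ee_pos: [406.2, 42.5, 214.1]
ee_rot: [179.9, 0.0, 71.5]
force: [1.0, -0.9, -0.7]
gripper_width: 91.5
time_s: 2.08
ee_pos: [405.7, 40.6, 213.8]
ee_rot: [-180.0, -0.0, 121.5]
force: [1.1, -0.3, 0.2]
gripper_width: 91.5
```

```bash
python3 -m creep '[[0,42,48,0,0,0,0],[0,42,48,0,0,0,0],[0,0,0,0,0,0,-10.4],[0,0,0,0,0,0,-10.4],[0,0,0,0,0,0,-10.4]]'
python3 -m creep '[[0,0,0,0,0,0,0],[0,0,0,0,0,0,0]]'
python3 - <<'E'
from h import *
for n,(y0,y1,x0,x1) in dict(top=(150,350,170,390),scene=(100,320,250,490)).items():
    f=grab_frame(n)["frame"][y0:y1,x0:x1,::-1]; cv2.imwrite(f"pics/{n}1.png",cv2.resize(f,None,fx=2.7,fy=2.7))
E
```

```text
time_s: 2.7
ee_pos: [443.5, 159.9, 213.7]
ee_rot: [-180.0, -0.0, 152.8]
force: [0.0, -0.3, 1.0]
gripper_width: 91.2
time_s: 2.95
ee_pos: [443.7, 159.6, 213.9]
ee_rot: [-180.0, -0.0, 152.2]
force: [-0.9, 1.2, -0.3]
gripper_width: 91.3
```

View pics/top1.png

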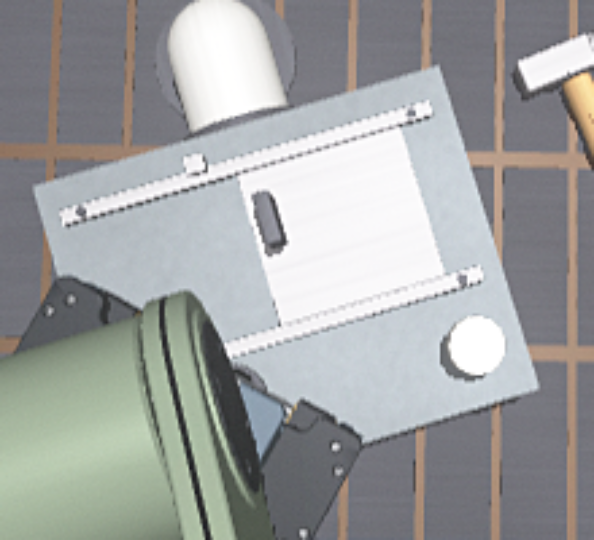

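View pics/scene1.png

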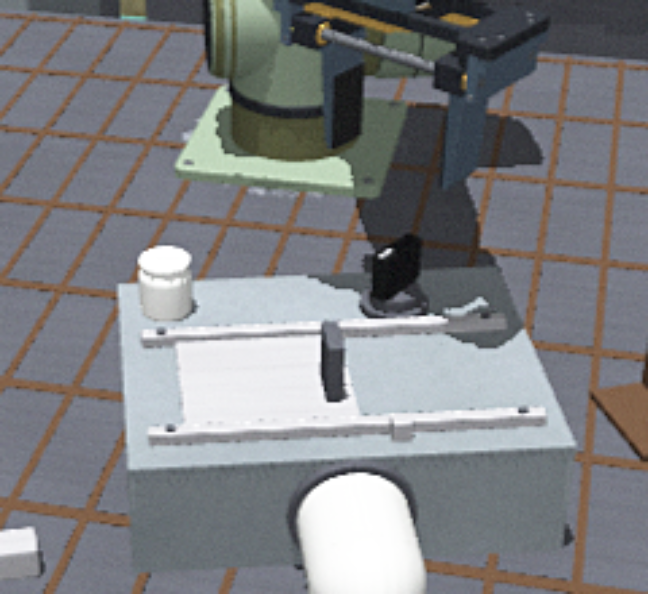

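The jaws straddle the switch and nothing is in the way. Descending to TCP z of about 113, then checking before I close.

```bash
python3 -m creep '[[0,1,3,20,0,0,0],[0,0,0,25,0,0,0],[0,0,0,25,0,0,0],[0,0,0,20,0,0,0],[0,0,0,11,0,0,0]]'
python3 -m creep '[[0,0,0,0,0,0,0],[0,0,0,0,0,0,0]]'
python3 - <<'E'
from h import *
f=grab_frame("scene")["frame"][150:290,320:480,::-1]; cv2.imwrite("pics/scene2.png",cv2.resize(f,None,fx=4,fy=4))
E
```

```text
time_s: 3.68
ee_pos: [443.9, 162.6, 112.0]
ee_rot: [-179.9, -0.0, 152.3]
force: [0.3, -0.5, 0.5]
gripper_width: 91.5
time_s: 3.92
ee_pos: [444.9, 163.0, 113.6]
ee_rot: [179.9, 0.1, 152.4]
force: [-0.5, 0.6, 0.2]
gripper_width: 91.0
```

View pics/scene2.png

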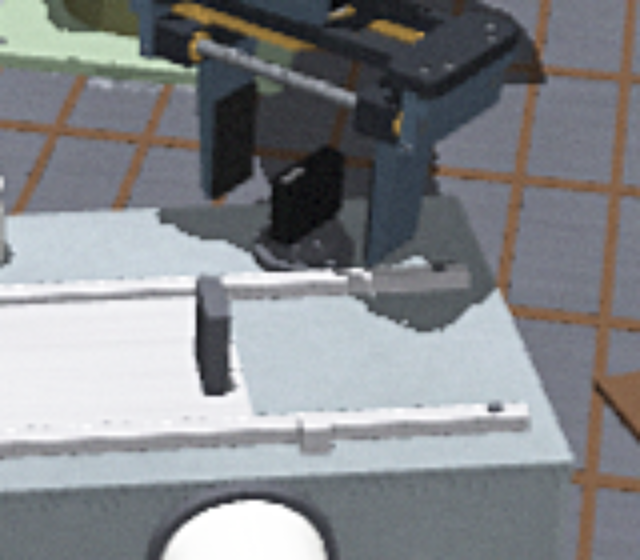

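The bar, at (305,195) in the crop, is centred between the fingers. Closing now.

```bash
python3 -m creep '[[1,0,0,0,0,0,0],[1,0,0,0,0,0,0],[1,0,0,0,0,0,0],[1,0,0,0,0,0,0],[1,0,0,0,0,0,0]]' 30
python3 -m creep '[[1,0,0,0,0,0,0],[1,0,0,0,0,0,0],[1,0,0,0,0,0,0],[1,0,0,0,0,0,0],[1,0,0,0,0,0,0]]'
```

```text
time_s: 4.6
ee_pos: [444.2, 162.8, 112.9]
ee_rot: [-180.0, 0.0, 152.4]
force: [0.3, -0.0, 0.6]
gripper_width: 43.8
time_s: 5.22
ee_pos: [444.1, 162.5, 112.9]
ee_rot: [-180.0, 0.0, 152.4]
force: [-1.0, -2.5, 1.0]
gripper_width: 14.0
```

Holding at 14 mm, which is the bar's thickness, with little side force. Turning clockwise (+ about tool z).

```bash
python3 -m creep '[[1,0,0,0,0,0,8],[1,0,0,0,0,0,8],[1,0,0,0,0,0,8],[1,0,0,0,0,0,8]]'; python3 -c "
from h import *;s=state();print(s['torque'],s['force'],s['gripper_width'])"
python3 -m creep '[[1,0,0,0,0,0,8],[1,0,0,0,0,0,8],[1,0,0,0,0,0,8],[1,0,0,0,0,0,8]]'; python3 -c "
from h import *;s=state();print(s['torque'],s['force'],s['gripper_width'])"
```

```text
time_s: 5.72
ee_pos: [444.0, 162.4, 112.9]
ee_rot: [-180.0, 0.0, 120.2]
force: [-1.0, -1.9, 1.6]
gripper_width: 13.9
[-0.61544315 -0.11791421  0.01377554] [-0.95143697 -1.85906088  1.58413558] 13.851731895191069
time_s: 6.22
ee_pos: [444.0, 162.4, 112.9]
ee_rot: [-180.0, 0.1, 88.1]
force: [-1.9, -3.1, 1.0]
gripper_width: 14.0
[-0.49174848 -0.01932403 -0.00743622] [-1.94724655 -3.1337541   1.01789445] 14.020237436114384
```

```bash
python3 -m creep '[[1,0,0,0,0,0,4.5],[1,0,0,0,0,0,0],[1,0,0,0,0,0,0]]'; python3 -c "
from h import *;s=state();print(s['torque'],s['force'],s['gripper_width'])"
python3 -m creep '[[0,0,0,0,0,0,0],[0,0,0,0,0,0,0],[0,0,0,0,0,0,0],[0,0,0,0,0,0,0],[0,0,0,0,0,0,0]]'
python3 -m creep '[[0,0,0,0,0,0,0],[0,0,0,0,0,0,0],[0,0,0,0,0,0,0],[0,0,0,0,0,0,0],[0,0,0,-10,0,0,0]]'
python3 -m creep '[[0,0,0,-20,0,0,0],[0,0,0,-25,0,0,0],[0,0,0,-25,0,0,0],[0,0,0,0,0,0,0]]'
python3 - <<'E'
from h import *
f=grab_frame("scene")["frame"][150:290,320:480,::-1]; cv2.imwrite("pics/scene3.png",cv2.resize(f,None,fx=4,fy=4))
E
```

```text
time_s: 6.6
ee_pos: [444.0, 162.4, 112.9]
ee_rot: [-180.0, 0.1, 84.0]
force: [-2.0, -3.6, 1.6]
gripper_width: 13.8
[-0.64804774  0.04046995  0.33701231] [-1.95756672 -3.59168589  1.61023302] 13.777343509643211
time_s: 7.22
ee_pos: [444.3, 162.9, 112.9]
ee_rot: [180.0, -0.0, 83.9]
force: [0.3, 0.4, 0.3]
gripper_width: 60.8
time_s: 7.85
ee_pos: [443.7, 162.6, 122.7]
ee_rot: [-179.9, 0.1, 83.9]
force: [0.1, -0.2, -0.1]
gripper_width: 91.1
time_s: 8.35
ee_pos: [445.6, 163.3, 195.2]
ee_rot: [179.7, -0.1, 83.9]
force: [0.1, -0.6, -0.1]
gripper_width: 91.1
```

View pics/scene3.png

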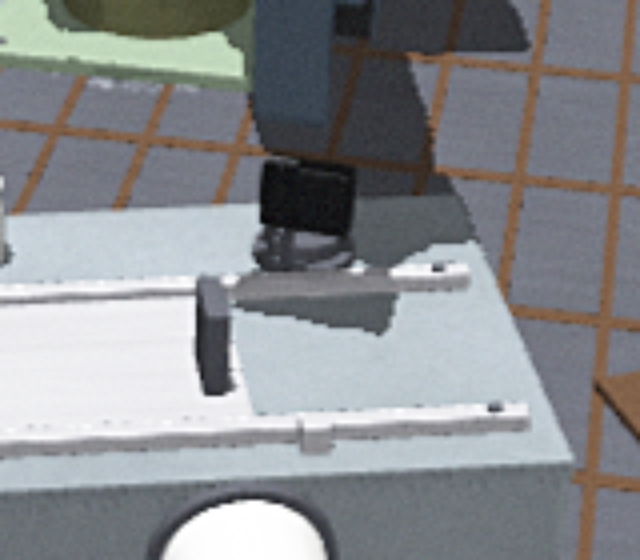

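The bar now lies at (307,197), rotated about 69° to the on angle. The torque rose to 0.34 N·m against the stop. Next I'll move over the gate handle.

```bash
python3 -m creep '[[0,-4,41,-5,0,0,0],[0,-5,42,-5,0,0,0],[0,-4,42,0,0,0,0],[0,0,0,0,0,0,9.4],[0,0,0,0,0,0,9.4]]'
python3 -m creep '[[0,0,0,0,0,0,9.4],[0,0,0,0,0,0,9.4],[0,0,0,0,0,0,9.4],[0,0,0,0,0,0,9.4],[0,0,0,0,0,0,9.4]]'
python3 -m creep '[[0,0,0,0,0,0,0],[0,0,0,0,0,0,0]]'
python3 - <<'E'
from h import *
f=grab_frame("scene")["frame"][110:310,290:480,::-1]; cv2.imwrite("pics/scene4.png",cv2.resize(f,None,fx=3,fy=3))
f=grab_frame("top")["frame"][150:350,170:390,::-1]; cv2.imwrite("pics/top4.png",cv2.resize(f,None,fx=3,fy=3))
E
```

```text
time_s: 9.02
ee_pos: [566.9, 136.1, 200.9]
ee_rot: [-179.8, 0.1, 64.7]
force: [-0.3, 0.7, -0.2]
gripper_width: 90.9
time_s: 9.65
ee_pos: [566.4, 136.4, 201.3]
ee_rot: [-180.0, 0.2, 17.8]
force: [0.5, 0.0, 0.2]
gripper_width: 90.9
time_s: 9.9
ee_pos: [566.8, 136.5, 202.2]
ee_rot: [-180.0, 0.1, 18.2]
force: [0.2, -0.4, -1.0]
gripper_width: 91.3
```

View pics/scene4.png

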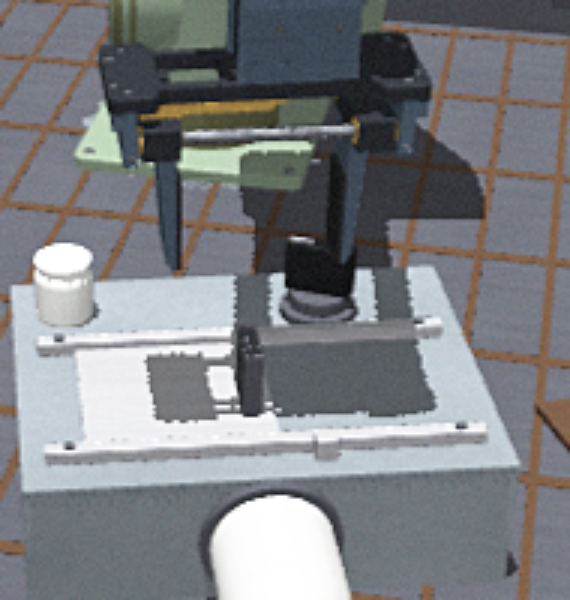

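View pics/top4.png

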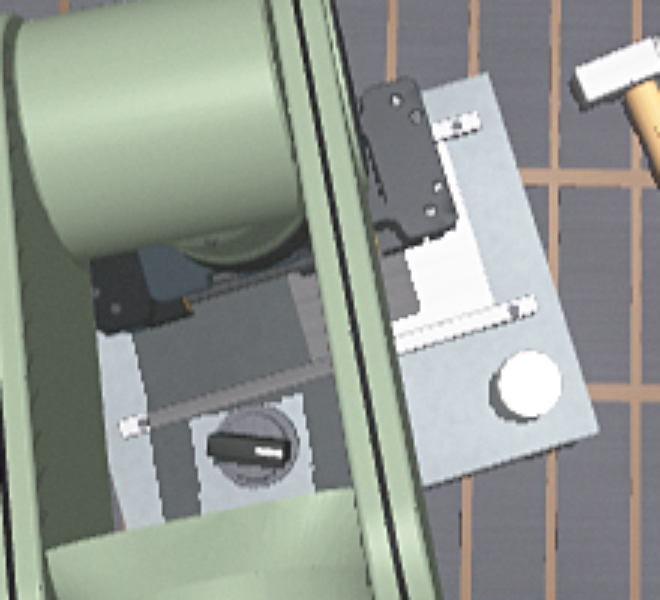

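The top view confirms the switch bar at (250,448), on. Descending on the handle.

```bash
python3 -m creep '[[0,1,0,20,0,0,0],[0,0,0,25,0,0,0],[0,0,0,25,0,0,0],[0,0,0,18,0,0,0],[0,0,0,10,0,0,0]]'
python3 -m creep '[[0,0,0,0,0,0,0],[0,0,0,0,0,0,0]]'
python3 - <<'E'
from h import *
f=grab_frame("scene")["frame"][150:310,290:480,::-1]; cv2.imwrite("pics/scene5.png",cv2.resize(f,None,fx=3.5,fy=3.5))
E
```

```text
time_s: 10.62
ee_pos: [567.6, 136.8, 103.9]
ee_rot: [-180.0, 0.1, 18.1]
force: [-0.4, 0.4, -0.5]
gripper_width: 90.9
time_s: 10.88
ee_pos: [568.7, 137.0, 105.7]
ee_rot: [180.0, -0.1, 18.1]
force: [0.2, 1.0, -0.1]
gripper_width: 90.9
```

View pics/scene5.png

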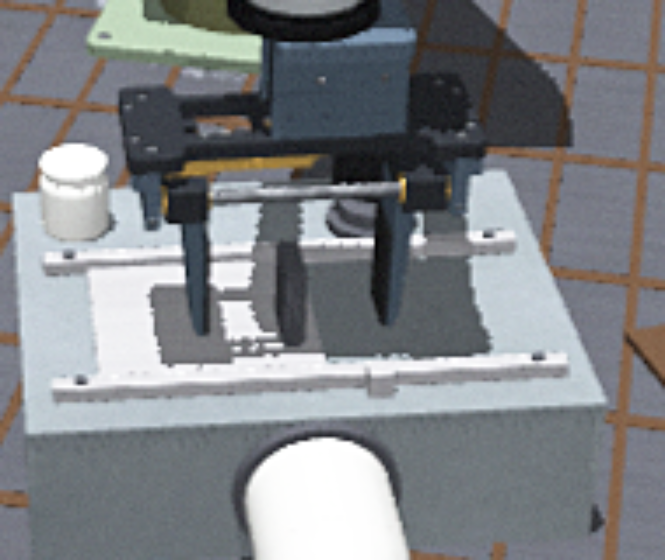

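The handle at (290,290) sits midway between the fingers and the rails are clear, so I'll close on it.

```bash
python3 -m creep '[[1,0,0,0,0,0,0],[1,0,0,0,0,0,0],[1,0,0,0,0,0,0],[1,0,0,0,0,0,0],[1,0,0,0,0,0,0]]' 50
python3 -m creep '[[1,0,0,0,0,0,0],[1,0,0,0,0,0,0],[1,0,0,0,0,0,0],[1,0,0,0,0,0,0],[1,0,0,0,0,0,0]]'
python3 -m creep '[[1,0,0,0,0,0,0],[1,0,0,0,0,0,0]]'
```

```text
time_s: 11.55
ee_pos: [568.1, 136.9, 104.9]
ee_rot: [180.0, 0.0, 18.1]
force: [-1.2, -0.8, -0.3]
gripper_width: 43.9
time_s: 12.18
ee_pos: [568.2, 136.4, 104.9]
ee_rot: [180.0, 0.0, 18.0]
force: [0.7, -3.0, -0.0]
gripper_width: 12.1
time_s: 12.42
ee_pos: [568.2, 136.4, 104.9]
ee_rot: [180.0, 0.0, 18.1]
force: [1.9, -3.1, 0.3]
gripper_width: 11.6
```

Held at 12 mm, and the TCP is where the shut handle was predicted. The box's +y is tool −y, so I'll slide in small steps.

```bash
python3 -m creep '[[1,0,-4,0,0,0,0],[1,0,-4,0,0,0,0],[1,0,-4,0,0,0,0],[1,0,-4,0,0,0,0],[1,0,-4,0,0,0,0]]'
python3 -m creep '[[1,0,-4,0,0,0,0],[1,0,-4,0,0,0,0],[1,0,-4,0,0,0,0],[1,0,-4,0,0,0,0],[1,0,-4,0,0,0,0]]'
python3 -m creep '[[1,0,0,0,0,0,0],[1,0,0,0,0,0,0],[1,0,0,0,0,0,0],[1,0,0,0,0,0,0]]'
python3 - <<'E'
from h import *
s=state(); print(s); a=np.radians(17.9); u=np.array([-np.sin(a),np.cos(a)])
print("moved",(s["ee_pos"][:2]-[568.2,136.4])@u,"F",s["force"][:2]@u)
f=grab_frame("scene")["frame"][150:310,290:480,::-1]; cv2.imwrite("pics/scene6.png",cv2.resize(f,None,fx=3.5,fy=3.5,interpolation=cv2.INTER_CUBIC))
f=grab_frame("top")["frame"][150:350,170:390,::-1]; cv2.imwrite("pics/top6.png",cv2.resize(f,None,fx=3,fy=3))
E
```

```text
time_s: 13.05
ee_pos: [562.3, 154.6, 104.9]
ee_rot: [179.9, -0.0, 18.1]
force: [3.8, -8.6, 0.5]
gripper_width: 11.9
time_s: 13.68
ee_pos: [556.6, 172.6, 104.9]
ee_rot: [179.8, -0.0, 18.1]
force: [4.2, -11.6, -1.9]
gripper_width: 11.6
time_s: 14.18
ee_pos: [556.5, 172.7, 104.9]
ee_rot: [179.8, -0.0, 18.1]
force: [3.1, -10.3, -1.9]
gripper_width: 11.8
{'time_s': 14.175, 'qpos': array([16.2353186 , 24.01186637, 97.6539351 , -0.25382472, 58.32126583,
       88.27364329]), 'qvel': array([ 0.03346514, -0.00058143,  0.04454747, -0.01049445, -0.03823277,
        0.01147272]), 'effort': array([  6.90836191, -44.33811665, -20.42649865,   2.19331294,
         0.0802414 ,  -0.42549977]), 'ee_pos': array([556.49177861, 172.70750508, 104.86851796]), 'ee_rot': array([ 1.79783680e+02, -6.16733927e-03,  1.80949603e+01]), 'force': array([  3.14588163, -10.28067921,  -1.94009179]), 'torque': array([-1.10891778, -0.38275688, -0.44094091]), 'gripper_width': 11.842809863221607}
moved 38.14861797626089 F -10.749944337978372
```

View pics/scene6.png

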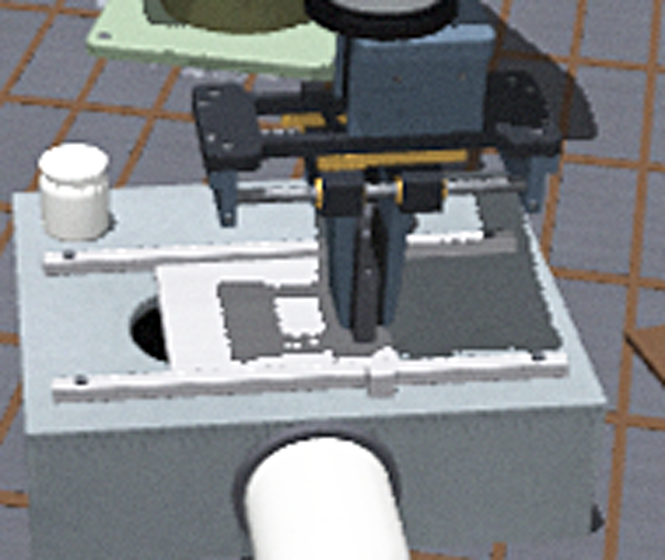

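View pics/top6.png

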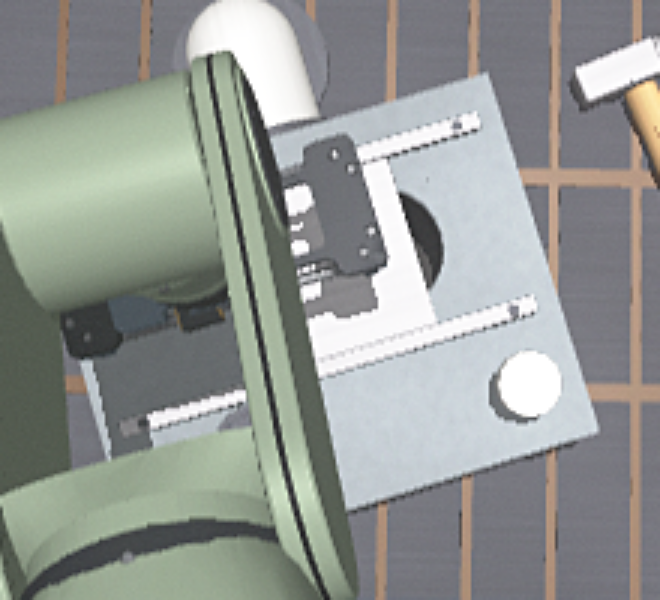

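The TCP has moved 38.1 mm and the force is 10.7 N, so the arm's compliance left it about 2 mm short. I'll make that up.

```bash
python3 -m creep '[[1,0,-1,0,0,0,0],[1,0,-1,0,0,0,0],[1,0,0,0,0,0,0],[1,0,0,0,0,0,0],[1,0,0,0,0,0,0]]'
python3 -m creep '[[1,0,0,0,0,0,0],[1,0,0,0,0,0,0],[1,0,0,0,0,0,0],[1,0,0,0,0,0,0]]'
python3 - <<'E'
from h import *
import json
s=state(); a=np.radians(17.9); u=np.array([-np.sin(a),np.cos(a)])
print("moved",(s["ee_pos"][:2]-[568.2,136.4])@u,"F",s["force"][:2]@u,s["gripper_width"])
F=grab_frame("scene"); T=grab_frame("top")
b=json.load(open("box.json"))
# plate -y edge: predicted at 0.04 & handle top corners
for d in(36,38,40,42,44):
    print(d,((proj(F,box2w([[63,-5+d-6,140.5],[63,-5+d+6,140.5],[63,-5+d,96]],b))-[290,150])*5).round(1).tolist())
f=F["frame"][200:290,320:440,::-1]; cv2.imwrite("pics/scene7.png",cv2.resize(f,None,fx=6.5,fy=6.5,interpolation=cv2.INTER_CUBIC))
f=F["frame"][150:310,290:480,::-1]; cv2.imwrite("pics/scene8.png",cv2.resize(f,None,fx=3.5,fy=3.5,interpolation=cv2.INTER_CUBIC))
f=T["frame"][190:290,240:350,::-1]; cv2.imwrite("pics/top7.png",cv2.resize(f,None,fx=6,fy=6,interpolation=cv2.INTER_CUBIC))
E
```

```text
time_s: 14.9
ee_pos: [555.9, 174.4, 104.9]
ee_rot: [179.8, -0.0, 18.1]
force: [4.0, -11.6, -0.6]
gripper_width: 11.8
time_s: 15.4
ee_pos: [555.9, 174.4, 104.9]
ee_rot: [179.8, -0.0, 18.1]
force: [4.1, -11.7, -0.7]
gripper_width: 11.8
moved 39.90516231455068 F -12.36301170367805 11.817048449999428
36 [[499.6, 391.5], [532.2, 389.9], [509.8, 490.8]]
38 [[505.1, 391.2], [537.7, 389.6], [515.1, 490.5]]
40 [[510.5, 390.9], [543.1, 389.3], [520.4, 490.2]]
42 [[515.9, 390.7], [548.5, 389.1], [525.7, 490.0]]
44 [[521.4, 390.4], [553.9, 388.8], [531.0, 489.7]]
```

View pics/scene7.png

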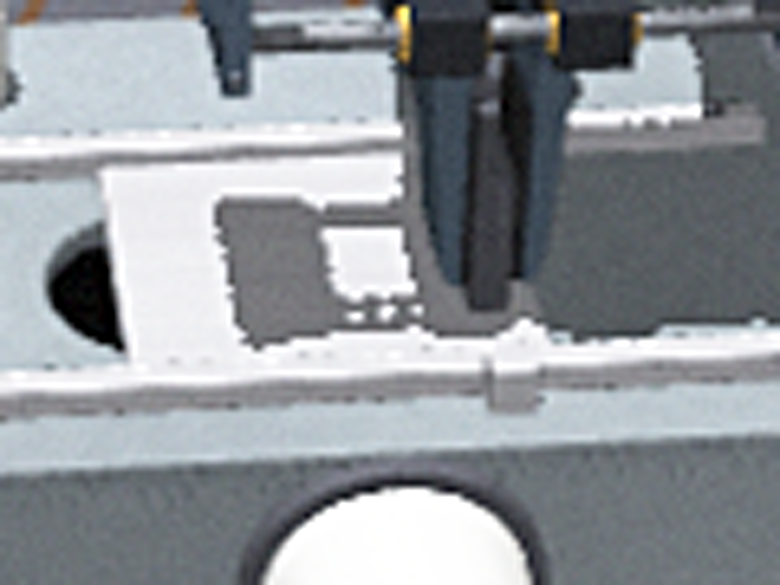

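View pics/top7.png

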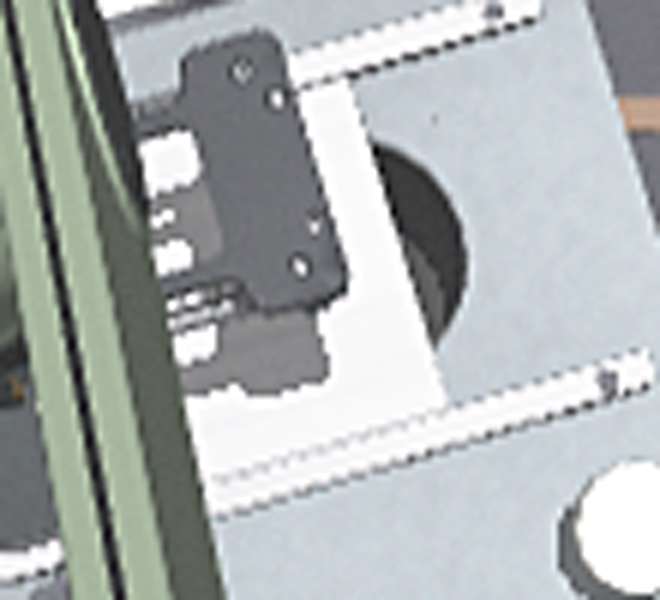

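The checks agree. The TCP has moved 39.9 mm, and the pull is 12.4 N against 12 N spring plus friction. The handle's foot at (489,308) in the crop is within about 1 mm of its predicted half-travel spot. Handing in.

Run:
```python
from workcell import *
print(job_done()); s=state(); print(s["time_s"],s["ee_pos"],s["force"],s["gripper_width"])
```

```text
the job is handed in; nothing more can be done
None
the job is handed in; nothing more can be done
```

The extraction is switched on, and I handed the job in with the gripper still holding the gate half open, about 15.5 s into the 48 s limit.

- **Switch:** I gripped the knob and turned it about 69° clockwise to its on stop. The torque rose to 0.34 N·m there, and both cameras showed the bar at the on angle after I let go. At the end the arm hid the knob, but nothing had touched it since.
- **Gate:** I pinched the handle with 50 N and slid it open. My first slide stopped about 2 mm short because the arm gives a little, so I corrected it. The last readings were 39.9 mm of travel, a 12.4 N pull (12 N expected, plus friction) and an 11.8 mm jaw opening. In the image the handle was within about 1 mm of its half-travel position.
- **Tin, hammer and bracket:** the arm never came near them. The tin was still in place in the last pictures. The final crops did not show the hammer or bracket, so I did not recheck those two by camera.
- **Disagreement:** the two cameras placed the box about 3.6 mm apart (2.5 mm in x, 2.6 mm in y). I used the combined fit, and both grasps closed centred on it.
- **After hand-in:** the state could not be read any more, so I have no reading from the final second.

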